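# Flip the oven tally along its curved row

### The job

Five trays have just gone into the oven, so mark them on the grey tally board: run your fingertips along the curved row from the red dot to the green dot, tipping each of the five paddles in turn well over toward the green dot so that its green face shows, and leave them so. Only brush the paddles lightly with the fingertips, without pinching or lifting anything; do not shove the board out of its place, and leave the butter, the yellow drum and the steel ring where they stand.

Things in the scene. Friction and masses are not known exactly. Their poses are not given: they have to be found in the camera images.
- tally_board: grey rectangular tally board, 110 mm (its x) by 262 mm (its y), top face 14 mm above its origin, which is the centre of its underside; 0.9 kg, loose on four rubber feet. Five small paddles stand on it in a curved row along a thin white line (an arc of 150 mm radius, bulging to the board's +x), 44 mm apart. The row runs from a red dot at the board's +y end to a green dot at its -y end
- red_dot (a point): centre of the red dot (20 mm across), flat on the board's top face at the start of the curved row, 30 mm before the first paddle
- green_dot (a point): centre of the green dot (20 mm across), flat on the board's top face at the end of the curved row, 30 mm past the last paddle
- butter: bystander: wrapped stick of butter, 33 x 120 x 32 mm, loose, behind the board; origin at the centre of its underside, long along its y
- drum: bystander: yellow card drum with a white lid, 75 mm across, 96 mm high, loose, behind the green end; origin at the centre of its underside
- steel_ring: bystander: plain steel pastry ring, 71 mm across, 30 mm high, loose, past the red end; origin at the centre of its underside
- hinge1 (a point): middle of the hinge pin of paddle 1 (1 is nearest the red dot, 5 nearest the green dot), on the white line, 10 mm above the board's top face; the pin lies across the row between two small steel cheeks that rise 5 mm above it. The paddle is a 22 mm wide, 5 mm thick plate whose top edge is 28 mm from the pin
- paddle1 (a joint): lean of paddle 1 in rad: 0 upright, negative leaning toward the red dot (orange face up, the start), positive tipped over toward the green dot (green face up); stops at -0.7 and 1.3. Light hinge that stays where it is left (less than 1 N at the top edge moves it). A fingertip passing along the row 12 to 18 mm above the pin tips it to about 1 rad and rides over it
- hinge2 (a point): middle of the hinge pin of paddle 2 (1 is nearest the red dot, 5 nearest the green dot), on the white line, 10 mm above the board's top face; the pin lies across the row between two small steel cheeks that rise 5 mm above it. The paddle is a 22 mm wide, 5 mm thick plate whose top edge is 28 mm from the pin
- paddle2 (a joint): lean of paddle 2 in rad: 0 upright, negative leaning toward the red dot (orange face up, the start), positive tipped over toward the green dot (green face up); stops at -0.7 and 1.3. Light hinge that stays where it is left (less than 1 N at the top edge moves it). A fingertip passing along the row 12 to 18 mm above the pin tips it to about 1 rad and rides over it
- hinge3 (a point): middle of the hinge pin of paddle 3 (1 is nearest the red dot, 5 nearest the green dot), on the white line, 10 mm above the board's top face; the pin lies across the row between two small steel cheeks that rise 5 mm above it. The paddle is a 22 mm wide, 5 mm thick plate whose top edge is 28 mm from the pin
- paddle3 (a joint): lean of paddle 3 in rad: 0 upright, negative leaning toward the red dot (orange face up, the start), positive tipped over toward the green dot (green face up); stops at -0.7 and 1.3. Light hinge that stays where it is left (less than 1 N at the top edge moves it). A fingertip passing along the row 12 to 18 mm above the pin tips it to about 1 rad and rides over it
- hinge4 (a point): middle of the hinge pin of paddle 4 (1 is nearest the red dot, 5 nearest the green dot), on the white line, 10 mm above the board's top face; the pin lies across the row between two small steel cheeks that rise 5 mm above it. The paddle is a 22 mm wide, 5 mm thick plate whose top edge is 28 mm from the pin
- paddle4 (a joint): lean of paddle 4 in rad: 0 upright, negative leaning toward the red dot (orange face up, the start), positive tipped over toward the green dot (green face up); stops at -0.7 and 1.3. Light hinge that stays where it is left (less than 1 N at the top edge moves it). A fingertip passing along the row 12 to 18 mm above the pin tips it to about 1 rad and rides over it
- hinge5 (a point): middle of the hinge pin of paddle 5 (1 is nearest the red dot, 5 nearest the green dot), on the white line, 10 mm above the board's top face; the pin lies across the row between two small steel cheeks that rise 5 mm above it. The paddle is a 22 mm wide, 5 mm thick plate whose top edge is 28 mm from the pin
- paddle5 (a joint): lean of paddle 5 in rad: 0 upright, negative leaning toward the red dot (orange face up, the start), positive tipped over toward the green dot (green face up); stops at -0.7 and 1.3. Light hinge that stays where it is left (less than 1 N at the top edge moves it). A fingertip passing along the row 12 to 18 mm above the pin tips it to about 1 rad and rides over it

How it is judged:
On the way, in this order (a step that is already met when the one before it is completed fails the run):
1. paddle 1 is tipped over toward the green dot (before the next one) (value of joint paddle1 above 0.5 rad), for 0.04 s.
2. paddle 2 is tipped over toward the green dot (before the next one) (value of joint paddle2 above 0.5 rad), for 0.04 s.
3. paddle 3 is tipped over toward the green dot (before the next one) (value of joint paddle3 above 0.5 rad), for 0.04 s.
4. paddle 4 is tipped over toward the green dot (before the next one) (value of joint paddle4 above 0.5 rad), for 0.04 s.
5. paddle 5 is tipped over toward the green dot (value of joint paddle5 above 0.5 rad), for 0.04 s.
At the end, for the whole second after the job is handed in: All five paddles lean more than 0.5 rad past upright toward the green dot and are still; both ends of the board lie within 25 mm of where they were, the board flat on the worktop and at rest; butter, drum and ring stand within 20 mm of where they were (value of joint each of paddle1, paddle2, paddle3, paddle4, paddle5 above 0.5 rad and velocity of joint paddle1 between -0.1 and 0.1 rad/s and velocity of joint paddle2 between -0.1 and 0.1 rad/s and velocity of joint paddle3 between -0.1 and 0.1 rad/s and velocity of joint paddle4 between -0.1 and 0.1 rad/s and velocity of joint paddle5 between -0.1 and 0.1 rad/s and distance of each of red_dot, green_dot from where it was at the start of the episode below 0.025 m and angle between tally_board's own z axis and vertical below 0.05 rad and linear speed of tally_board below 0.02 m/s and distance of each of butter, drum, steel_ring from where it was at the start of the episode below 0.02 m and angle between each of butter, drum, steel_ring's own z axis and vertical below 0.2 rad); the robot touches nothing.
It fails at once if the fingers press on or pinch the board or a paddle with more than 15 N (contact force between the fingers and tally_board above 15 N).
It fails at once if the board is shoved more than 25 mm out of its place (distance of any of red_dot, green_dot from where it was at the start of the episode above 0.025 m).
It fails at once if the board is lifted or tipped (height (world z) of tally_board above 0.012 m or angle between tally_board's own z axis and vertical above 0.1 rad).
It fails at once if the butter, the drum or the ring is moved, lifted or knocked over (distance of any of butter, drum, steel_ring from where it was at the start of the episode above 0.02 m or angle between any of butter, drum, steel_ring's own z axis and vertical above 0.2 rad).
It also fails if it takes over 38 s, if anything falls off the work surface, if the arm or the gripper's body presses on something with over 40 N, if the wrist force passes 120 N, or if a joint passes its speed limit or range.

### The arm

A 6-joint arm with a two-finger parallel gripper is mounted at the origin on a cart in front of the work surface, level with it; the furniture and walls round the work are solid. World frame = base frame: x ahead of the robot, y to its left, z up, the work surface at z = 0. Lengths are in m, angles in rad, forces in N, time in s.
With the tool pointing down it reaches from about 0.3 to 0.875 m from the base axis. Payload 6.4 kg.
Tool frame: the origin (TCP) lies at the centre of the arm's flange, where the gripper is bolted on; the fingertips stand 173 mm ahead of it and the grasp point (between the pads) lies 155 mm ahead of it; z points along the fingers, y is the line along which they close (so a half turn about z gives the same grasp; the last joint's range is limited). The gripper opens to 85 mm and grips with 20 to 120 N. Pads are 22 mm wide; open, the fingers measure 114 mm over their backs; the gripper's body (76 mm by 85 mm) begins 54 mm behind the grasp point. The pads swing forward as they close: fully open they stand 13 mm farther back than shut.
Start: joints at [-1.442, 0.181, 1.607, -0, 1.354, -0.206], TCP at [0.189, -0.543, 0.405] pointing down, gripper open.
Joint ranges: [-2.99, 2.99], [-0.89, 2.07], [0.3, 2.58], [-1.14, 4.28], [0, 2.63], [-3.12, 3.12]. Speed limits (rad/s): [2.57, 2.57, 3.01, 3.14, 3.14, 3.14].

### API

Orientations are given as a unit quaternion [w, x, y, z].
In Python, from bench import get_obs, camera, get_calibration, hand_in gives the robot as it stands. The module is installed in compiled form; this text tells all that it offers.
- The arm moves only by the tool drive_tool, never from a script. Its argument "increments" is a list of rows, each a list of 2 entries, a list of its own where there are three numbers: the shift along the tool's x, y, z normalised to -1 to 1, where 1 is 250 mm, then the turn about the tool's z normalised to -1 to 1, where 1 is 90 degrees. A call has exactly 8 rows; each row is the pose to reach, as a shift and turn from the pose commanded when the call began, along the tool's axes at that moment; what a row does not reach only later rows make up. A row lasts 1/8 s, in which the tool goes at most 62.5 mm and 10.7 degrees, less where a joint would pass 70% of its speed; a pose out of reach is approached as far as the arm can. A call with a number of a shift or a turn outside -1 to 1 is refused whole. A call with a gripper value outside its range is refused whole. "claw" is the closure, from 0 (fully open) to 1 (shut), set as the call begins (left out, the last holds). The fingers move at their own pace and stop on an object; the grip force is fixed at half the most. Time passes only in rows, so rows that repeat a pose let the fingers close, or fill a call up. It gives the time, the measured TCP pose, the force and the opening at its end, in the units of the state.
- get_obs(): the state, without advancing time (a new reading comes with each control period).
- camera(name): name is "scene" or "side" or "wrist"; returns the picture (384x512x3 uint8, blue, green, red); there is no depth.
- get_calibration(name): a dict with "K" (3x3 intrinsics, pixels), "origin" and "orientation" of the camera in the world. Camera axes: x right, y down, z forward; pixel columns grow to the right and rows downward; lengths in m; the calibration is good to about 2 mm. The wrist camera is an equidistant fisheye: a pixel r from the principal point sees the ray r / f radians off the axis. A picture is of the moment at which its call begins: read the wrist's pose just before it. get_calibration takes no time and is no camera call; for the wrist camera it gives the pose at the moment of the call.
- hand_in(): hands the job in, once; it reports no verdict.
The state is a dict: "time_s": time; "q": joint angles; "dq": joint speeds; "joint_efforts": joint torques, N m; "eef_pos": TCP position; "eef_rot": TCP orientation; "wrist_force": force on the tool from outside, world axes, zero at the start; "torque": the same for the moment, N m; "opening": opening from 0.0 (shut) to 1.0 (fully open).
Only numpy, scipy, OpenCV 4.12 (cv2) and the standard library are available. Lean on these libraries where they do the work, as an engineer would, in place of code of your own. Each camera call takes 0.05 s, during which the arm holds its last target. There are 200 camera calls.

## Working session

There is one attempt and no reset: what is moved stays moved. The work goes in short steps, Python scripts to look and compute and a tool call to move; the robot and the scene stay as the last step left them, time stands still between calls to the robot, and variables do not carry over. Pictures are saved under pics/ and viewed, on a budget of 10 in all, crops included, one or two more only if the job needs it, and the job is handed in when it is done.

Besides the shell and the picture viewer there is one more tool, called after "Emit:" as a command line: name --argument value ..., lists and objects as JSON in quotes. drive_tool: Moves the arm, as the interface text tells. Its arguments: {"type":"object","properties":{"increments":{"type":"array","items":{"type":"array"}},"claw":{"type":"number"}},"required":["increments"]}

```bash
mkdir -p pics
python3 - <<'E'
from bench import *
import cv2
for n in ("scene","side"):
    im=camera(n); cv2.imwrite(f"pics/{n}0.png",im); print(n,get_calibration(n))
o=get_obs();print(o)
E
```

```text
scene {'K': array([[417.02150352,   0.        , 255.04266702],
       [  0.        , 417.02150352, 189.59029847],
       [  0.        ,   0.        ,   1.        ]]), 'origin': array([0.01127852, 0.47823797, 0.61410052]), 'orientation': array([ 0.22894503, -0.46000705,  0.77445323, -0.36905269])}
side {'K': array([[482.24615249,   0.        , 260.57175004],
       [  0.        , 482.24615249, 189.18894163],
       [  0.        ,   0.        ,   1.        ]]), 'origin': array([0.21782287, 0.61170019, 1.02081507]), 'orientation': array([ 0.09736258, -0.33854916,  0.9007468 , -0.25408697])}
{'time_s': 0.1, 'q': array([-1.44230410e+00,  1.81495894e-01,  1.60789247e+00, -1.24128082e-05,
        1.35382464e+00, -2.06319758e-01]), 'dq': array([-0.00081512, -0.00295019, -0.00270418,  0.00014165,  0.00084722,
        0.0003494 ]), 'joint_efforts': array([ 6.48517562e-04, -4.45875764e+01, -3.52237308e+01, -2.47781609e-04,
        4.12494584e-03,  2.28002278e-05]), 'eef_pos': array([ 0.18891497, -0.54284322,  0.40386515]), 'eef_rot': array([-8.09796747e-04,  9.86019764e-01,  1.66626435e-01,  2.54637628e-05]), 'wrist_force': array([-0.50175655,  0.51899621, -0.00789529]), 'torque': array([0.01806629, 0.04870122, 0.00881959]), 'opening': 1.0011087956472315}
```

View pics/scene0.png

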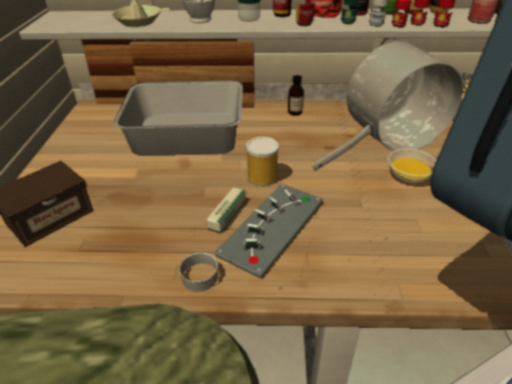

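View pics/side0.png

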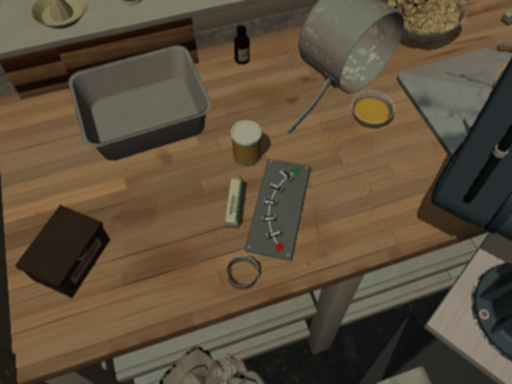

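The scene view shows the red dot at (254,260) and the green dot at (306,199). In the side view they are at (280,247) and (295,171). I'll enlarge the side view and locate points.

```bash
cat > h.py <<'E'
import numpy as np
from scipy.spatial.transform import Rotation as R
def rot(q): return R.from_quat([q[1],q[2],q[3],q[0]]).as_matrix()
def ray(c,u,v,fish=False):
    K=c['K']; x=(u-K[0,2])/K[0,0]; y=(v-K[1,2])/K[1,1]
    if fish:
        r=np.hypot(x,y); d=np.array([x/r*np.sin(r),y/r*np.sin(r),np.cos(r)]) if r>0 else np.array([0,0,1.])
    else: d=np.array([x,y,1.])
    return rot(c['orientation'])@d
def hit(c,u,v,z,fish=False):
    d=ray(c,u,v,fish); o=c['origin']; return o+d*(z-o[2])/d[2]
def proj(c,p,fish=False):
    d=rot(c['orientation']).T@(np.array(p)-c['origin']); K=c['K']
    if fish:
        t=np.arctan2(np.hypot(d[0],d[1]),d[2]); d=np.array([*(d[:2]/np.hypot(d[0],d[1])*t),1])
    return (K@(d/d[2]))[:2]
E
python3 - <<'E'
from h import *; from bench import get_calibration; import cv2
s=get_calibration("scene"); d=get_calibration("side")
for a,b in (((254,260),(280,247)),((306,199),(295,171))):
    print(hit(s,*a,.014),hit(d,*b,.014))
for n,p in(("drumtop",(247,127)),):print(hit(d,*p,.096))
print("ring",hit(d,244,271,.015)); print("butter",hit(d,234,186,.032),hit(d,234,222,.032))
cv2.imwrite("pics/crop0.png",cv2.resize(cv2.imread("pics/side0.png")[140:300,200:340],None,fx=5,fy=5,interpolation=2)[:600*2][:800,:700][0:600])
E
```

```text
[0.49113169 0.2338442  0.014     ] [0.49292621 0.23591174 0.014     ]
[0.59451563 0.04671579 0.014     ] [0.59870584 0.05158801 0.014     ]
[0.7376784  0.07400048 0.096     ]
ring [0.51530075 0.33336451 0.015     ]
butter [0.67543456 0.19237735 0.032     ] [0.60865665 0.26422577 0.032     ]
```

View pics/crop0.png

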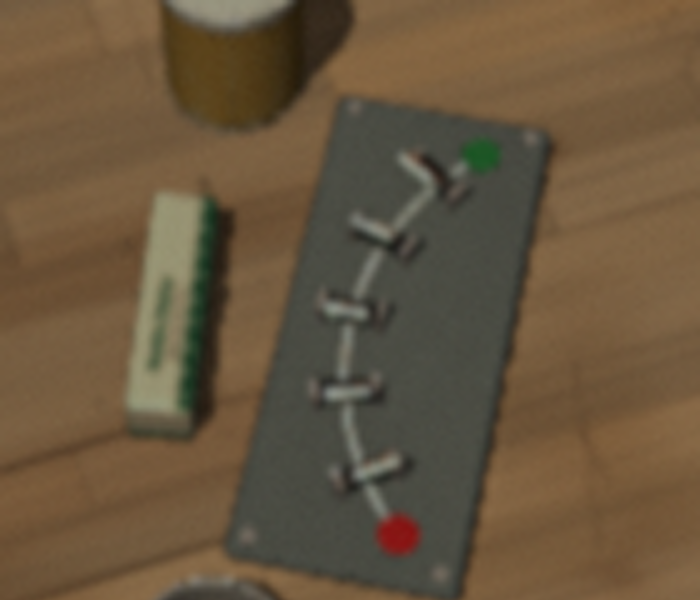

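```bash
cat >> h.py <<'E'
def row(red,green):
    """hinge points & arc function from dots (board top z .014)"""
    r,g=np.array(red[:2]),np.array(green[:2]); m=(r+g)/2; ch=(g-r)/np.linalg.norm(g-r)
    n=np.array([-ch[1],ch[0]])            # left of travel = board +x
    H=np.linalg.norm(g-r)/2; C=m-n*np.sqrt(.15**2-H**2); yaw0=np.arctan2(ch[1],ch[0])
    def P(s):  # s arc length from row middle -> xy, travel yaw
        a=s/.15; return C+.15*(n*np.cos(a)+ch*np.sin(a)), yaw0-a
    return P
def body(T,Rm,p): return Rm.T@(np.array(p)-T)
E
python3 - <<'E'
from h import *; from bench import *
s=get_calibration("scene"); d=get_calibration("side")
f=lambda u,v:(200+(u+.5)/5-.5,140+(v+.5)/5-.5)
red=hit(d,*f(398,535),.014); gr=hit(d,*f(481,155),.014); print(red,gr,np.linalg.norm(red-gr))
c=[hit(d,*f(*p),.014) for p in((342,97),(550,132),(460,597),(228,555))]
print(c,[np.linalg.norm(c[i]-c[i-1]) for i in range(4)])
P=row(red,gr)
for k in range(5):
    p,y=P((k-2)*.044); print(k+1,p,np.degrees(y),"scene",proj(s,[*p,.024]),"crop",(proj(d,[*p,.024])-[200,140])*5)
w=get_calibration("wrist");print(w); o=get_obs()
print("cam in tool",body(o['eef_pos'],rot(o['eef_rot']),w['origin']), rot(o['eef_rot']).T@rot(w['orientation']))
t=P(0)[0]; print("shift for TCP over mid z=.36:", body(o['eef_pos'],rot(o['eef_rot']),[*t,.36]))
E
```

```text
[0.49494363 0.23634933 0.014     ] [0.59795539 0.04933159 0.014     ] 0.2135112671051353
[array([0.67372387, 0.06829883, 0.014     ]), array([0.58052527, 0.01558103, 0.014     ]), array([0.4542875 , 0.24133631, 0.014     ]), array([0.54671098, 0.29481943, 0.014     ])] [np.float64(0.25969955359929153), np.float64(0.10707542333101756), np.float64(0.2586530955799134), np.float64(0.10678269126463948)]
1 [0.52350771 0.2250055 ] -27.53994114439011 scene [250.11331746 243.92700628] crop [364.94927681 469.35066969]
2 [0.55900245 0.19927067] -44.346703134894256 scene [253.22681007 228.42081228] crop [342.97143201 387.1898962 ]
3 [0.58553995 0.16437197] -61.153465125398405 scene [261.93951802 215.17417066] crop [348.57802704 306.40120286]
4 [0.60085314 0.12329078] -77.96022711590255 scene [275.1037143  204.85577343] crop [379.7423995  233.51189553]
5 [0.60363382 0.07953663] -94.7669891064067 scene [291.55841381 197.85948167] crop [432.71562568 173.74561407]
{'K': array([[297.31863964,   0.        , 258.26850237],
       [  0.        , 297.31863964, 196.08126842],
       [  0.        ,   0.        ,   1.        ]]), 'origin': array([ 0.26748373, -0.51476917,  0.37363807]), 'orientation': array([ 0.13300545,  0.80429187, -0.57121634, -0.09558259])}
cam in tool [ 0.08342123 -0.00064986  0.03025486] [[ 5.90687581e-04 -9.46244581e-01 -3.23451455e-01]
 [ 9.99999803e-01  6.28330877e-04 -1.19561153e-05]
 [ 2.14547946e-04 -3.23451384e-01  9.46244765e-01]]
shift for TCP over mid z=.36: [ 0.60697344 -0.53754525  0.04491336]
```

The hinge positions projected from the fitted row fall on the paddles in both views. The dots measure 213.5 mm apart, against 212.4 mm expected. I'm moving above the board with the gripper shut.

Emit:
drive_tool --claw 1 --increments '[[[0.15,-0.15,0],0],[[0.3,-0.3,0],0],[[0.45,-0.45,0],0],[[0.6,-0.6,0],0],[[0.75,-0.75,0],0],[[0.9,-0.9,0],0],[[1,-1,0],0],[[1,-1,0],0]]'

```text
time_s: 1.1
eef_pos: [0.3435, -0.2228, 0.4044]
eef_rot: [-0.0, 0.986, 0.168, 0.0]
wrist_force: [0.6, -0.6, 0.2]
opening: 0.002
```

Emit:
drive_tool --increments '[[[0.15,-0.15,0],0],[[0.3,-0.3,0],0],[[0.45,-0.45,0.05],0],[[0.6,-0.6,0.1],0],[[0.75,-0.75,0.15],0],[[0.9,-0.9,0.18],0],[[1,-1,0.18],0],[[1,-1,0.18],0]]'

```text
time_s: 2.1
eef_pos: [0.4977, 0.0943, 0.3591]
eef_rot: [-0.0, 0.986, 0.168, -0.0]
wrist_force: [-0.3, -0.6, 0.1]
opening: -0.001
```

Emit:
drive_tool --increments '[[[0.1,-0.05,0],0.1],[[0.2,-0.1,0],0.2],[[0.3,-0.15,0],0.3],[[0.4,-0.15,0],0.38],[[0.43,-0.15,0],0.38],[[0.43,-0.15,0],0.38],[[0.43,-0.15,0],0.38],[[0.43,-0.15,0],0.38]]'

```text
time_s: 3.1
eef_pos: [0.5857, 0.1637, 0.3598]
eef_rot: [0.0, 0.991, -0.131, -0.0]
wrist_force: [-0.2, -0.3, 0.6]
opening: 0.001
```

Run:
```python
from h import *; from bench import *; import cv2
o=get_obs(); w=get_calibration("wrist"); im=camera("wrist"); cv2.imwrite("pics/w1.png",im)
print(o['time_s'],o['eef_pos'],rot(o['eef_rot']),o['opening'])
P=row([.49494,.23635],[.59796,.04933])
for k in range(5): print(proj(w,[*P((k-2)*.044)[0],.024],True))
print(proj(w,[.49494,.23635,.014],True),proj(w,[.59796,.04933,.014],True))
print("tips exp 173", proj(w,o['eef_pos']+rot(o['eef_rot'])@[0,0,.173],True),"186", proj(w,o['eef_pos']+rot(o['eef_rot'])@[0,0,.186],True))
cv2.imwrite("pics/s1.png",camera("side"))
```

```text
3.1 [0.58565258 0.16374942 0.35980868] [[ 9.65919710e-01 -2.58841815e-01 -1.69991029e-04]
 [-2.58841837e-01 -9.65919711e-01 -1.20741728e-04]
 [-1.32944678e-04  1.60627605e-04 -9.99999978e-01]] 0.0011155836838323916
[221.53684358 240.44284568]
[233.891132  207.5972987]
[258.22686393 177.21575398]
[292.35456312 153.93887195]
[331.58260083 141.63322286]
[220.87227184 258.50999661] [356.05193619 139.16758411]
tips exp 173 [259.39905385 254.74647554] 186 [259.31865662 243.73450044]
```

View pics/w1.png

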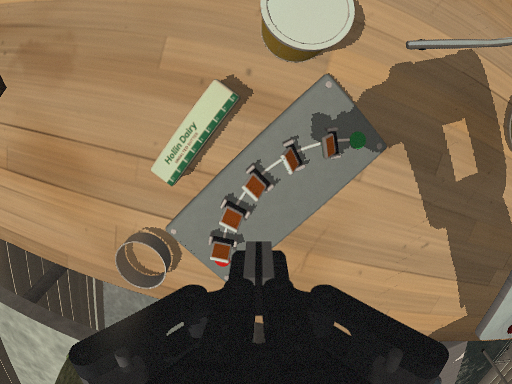

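Run:
```python
from h import *; from bench import *; import cv2
o=get_obs(); w=get_calibration("wrist")
for z in(.173,.186):
  for x in(-.011,.011): print(z,x,proj(w,o['eef_pos']+rot(o['eef_rot'])@[x,0,z],True))
im=cv2.imread("pics/w1.png")[110:280,200:390]
cv2.imwrite("pics/w1c.png",cv2.resize(im,None,fx=3.5,fy=3.5,interpolation=2))
```

```text
0.173 -0.011 [259.31024314 271.29937292]
0.173 0.011 [259.3987385  237.05101976]
0.186 -0.011 [259.23815039 259.60861042]
0.186 0.011 [259.31372996 226.90207209]
```

View pics/w1c.png

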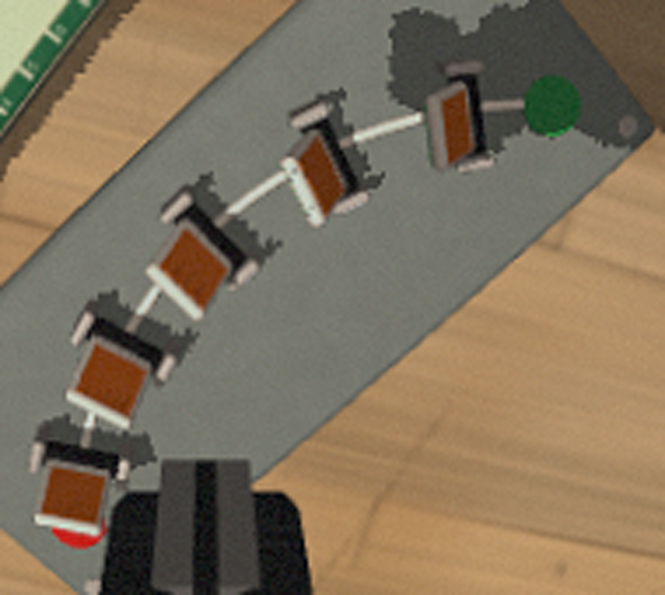

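The fingertip edge at row 242 confirms the 173 mm reach with the gripper shut. The cheek midpoints sit about 2 px from my prediction, so I'll shift the row by that much. Next I'll plan the sweep.

```bash
cat >> h.py <<'E'
W1=dict(K=np.array([[297.3186,0,258.2685],[0,297.3186,196.0813],[0,0,1]]))
E
python3 - <<'E'
from h import *; from bench import *
o=get_obs(); w=get_calibration("wrist")
g=lambda a,b:(200+(a[0]+b[0])/7,110+(a[1]+b[1])/7)
m={5:g((464,68),(480,163)),4:g((309,114),(350,202)),3:g((177,206),(245,273)),2:g((82,326),(164,366)),1:g((37,457),(123,467))}
P=row([.49494,.23635],[.59796,.04933])
d=[]
for k,p in m.items():
    e=hit(w,*p,.028,True)[:2]-P((k-3)*.044)[0]; d.append(e); print(k,e*1e3)
d=np.mean(d,0)
# fixed corrected row
Q=lambda s:(P(s)[0]+d,P(s)[1])
yaw=np.arctan2(rot(o['eef_rot'])[1,0],rot(o['eef_rot'])[0,0]); cur=(o['eef_pos'],yaw)
def inc(base,xyz,y):
    b,yw=base; D=np.array(xyz)-b; c,s=np.cos(yw),np.sin(yw)
    v=[c*D[0]+s*D[1], s*D[0]-c*D[1], -D[2]]
    return [[float(round(t/.25,3)) for t in v], float(round(-(y-yw)/(np.pi/2),3))]
S=np.linspace(-.133,.145,33)
p,y=Q(S[0]); print("approach .26",inc(cur,[*p,.26],y),p,np.degrees(y)); print("down", (.26-.212)/.25)
base=([*p,.212],y)
for i in range(4):
    r=[inc(base,[*Q(s)[0],.212],Q(s)[1]) for s in S[8*i+1:8*i+9]]; print(r)
    base=(np.array([*Q(S[8*i+8])[0],.212]),Q(S[8*i+8])[1]); print("end",base[0],np.degrees(base[1]))
E
```

```text
5 [-1.18973492 -2.08234005]
4 [-0.62379056 -0.99746979]
3 [-0.56435571 -1.76193986]
2 [-0.14845514 -1.36469286]
1 [-0.22520868 -1.65455958]
approach .26 [[-0.483, -0.177, 0.4], -0.052] [0.48055495 0.23798783] -10.34956336683839
down 0.19200000000000006
[[[0.035, 0.001, -0.0], 0.037], [[0.069, 0.004, -0.0], 0.074], [[0.104, 0.009, -0.0], 0.111], [[0.138, 0.016, -0.0], 0.147], [[0.171, 0.025, -0.0], 0.184], [[0.204, 0.036, -0.0], 0.221], [[0.237, 0.049, -0.0], 0.258], [[0.268, 0.063, -0.0], 0.295]]
end [0.54366289 0.21038636 0.212     ] -36.896607874566534
[[[0.035, 0.001, -0.0], 0.037], [[0.069, 0.004, -0.0], 0.074], [[0.104, 0.009, -0.0], 0.111], [[0.138, 0.016, -0.0], 0.147], [[0.171, 0.025, -0.0], 0.184], [[0.204, 0.036, -0.0], 0.221], [[0.237, 0.049, -0.0], 0.258], [[0.268, 0.063, -0.0], 0.295]]
end [0.58778123 0.15748999 0.212     ] -63.44365238229468
[[[0.035, 0.001, -0.0], 0.037], [[0.069, 0.004, -0.0], 0.074], [[0.104, 0.009, -0.0], 0.111], [[0.138, 0.016, -0.0], 0.147], [[0.171, 0.025, -0.0], 0.184], [[0.204, 0.036, -0.0], 0.221], [[0.237, 0.049, -0.0], 0.258], [[0.268, 0.063, -0.0], 0.295]]
end [0.60360696 0.09045269 0.212     ] -89.99069689002283
[[[0.035, 0.001, -0.0], 0.037], [[0.069, 0.004, -0.0], 0.074], [[0.104, 0.009, -0.0], 0.111], [[0.138, 0.016, -0.0], 0.147], [[0.171, 0.025, -0.0], 0.184], [[0.204, 0.036, -0.0], 0.221], [[0.237, 0.049, -0.0], 0.258], [[0.268, 0.063, -0.0], 0.295]]
end [0.587803   0.02341025 0.212     ] -116.53774139775096
```

Emit:
drive_tool --increments '[[[-0.08,-0.03,0],0],[[-0.16,-0.06,0],0],[[-0.24,-0.09,0.1],0],[[-0.32,-0.12,0.2],-0.02],[[-0.4,-0.15,0.3],-0.05],[[-0.48,-0.18,0.4],-0.05],[[-0.483,-0.177,0.4],-0.05],[[-0.483,-0.177,0.4],-0.05]]'

```text
time_s: 4.2
eef_pos: [0.4812, 0.2386, 0.2609]
eef_rot: [-0.0, 0.996, -0.091, 0.001]
wrist_force: [0.7, 0.0, 0.1]
opening: 0.0
```

Emit:
drive_tool --increments '[[[0,0,0.04],0],[[0,0,0.08],0],[[0,0,0.12],0],[[0,0,0.16],0],[[0,0,0.19],0],[[0,0,0.19],0],[[0,0,0.19],0],[[0,0,0.19],0]]'

```text
time_s: 5.2
eef_pos: [0.4812, 0.2383, 0.2126]
eef_rot: [-0.0, 0.996, -0.092, 0.0]
wrist_force: [-0.6, 0.9, -0.1]
opening: -0.002
```

Run:
```python
from bench import *; import cv2
o=get_obs();print(o['time_s'],o['eef_pos'],o['eef_rot'],o['wrist_force'])
a=camera("scene")[180:280,200:330]
cv2.imwrite("pics/down.png",cv2.resize(a,None,fx=5,fy=5,interpolation=2))
```

```text
5.2 [0.48115371 0.2383055  0.21262389] [-1.49373727e-04  9.95794191e-01 -9.16173683e-02  4.06222470e-04] [-0.55850539  0.87214729 -0.14204794]
```

View pics/down.png

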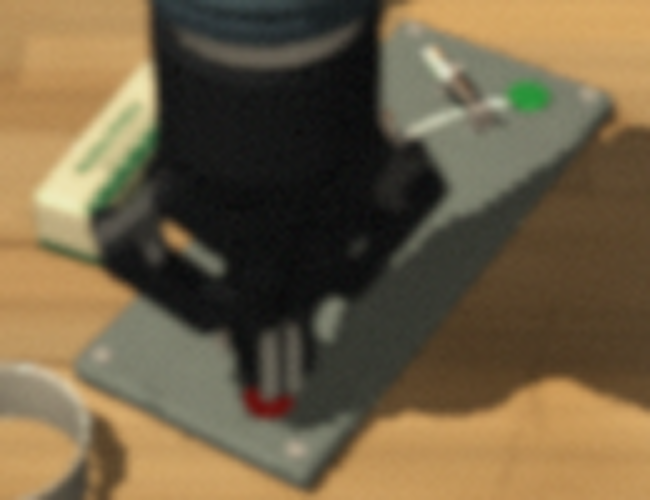

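The shut fingertips hover just short of the red dot (dot at crop pixel 268,403), with no contact force. I'll run the first quarter of the sweep.

Emit:
drive_tool --increments '[[[0.035,0.001,0],0.037],[[0.069,0.004,0],0.074],[[0.104,0.009,0],0.111],[[0.138,0.016,0],0.147],[[0.171,0.025,0],0.184],[[0.204,0.036,0],0.221],[[0.237,0.049,0],0.258],[[0.268,0.063,0],0.295]]'

```text
time_s: 6.25
eef_pos: [0.5442, 0.2105, 0.2125]
eef_rot: [-0.0, 0.948, -0.319, 0.0]
wrist_force: [-0.5, 0.1, 0.5]
opening: -0.0
```

Run:
```python
from bench import *; import cv2, numpy as np
o=get_obs();print(o['time_s'],o['eef_pos'],o['wrist_force'])
a=camera("wrist"); b=camera("side")[140:270,210:330]
cv2.imwrite("pics/mid.png",np.hstack([a[60:360,100:420],cv2.resize(b,(300,300),interpolation=2)]))
```

```text
6.25 [0.54417533 0.21049615 0.21251843] [-0.502533    0.11319567  0.53153749]
```

View pics/mid.png

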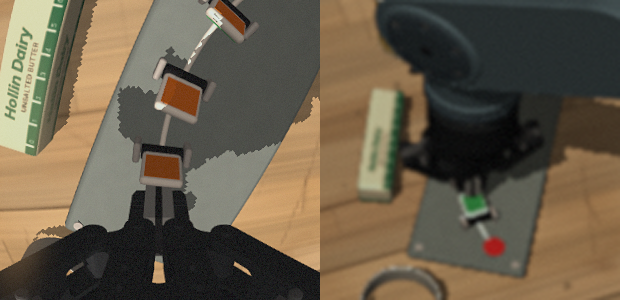

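The side view shows paddle 1 green face up at (475,205), and the wrist view shows the fingers centred on paddle 2. The force is negligible, so I'll continue.

Emit:
drive_tool --increments '[[[0.035,0.001,0],0.037],[[0.069,0.004,0],0.074],[[0.104,0.009,0],0.111],[[0.138,0.016,0],0.147],[[0.171,0.025,0],0.184],[[0.204,0.036,0],0.221],[[0.237,0.049,0],0.258],[[0.268,0.063,0],0.295]]'

```text
time_s: 7.35
eef_pos: [0.5877, 0.1577, 0.2123]
eef_rot: [-0.0, 0.85, -0.527, -0.0]
wrist_force: [-0.5, 0.1, 0.5]
opening: 0.002
```

Emit:
drive_tool --increments '[[[0.035,0.001,0],0.037],[[0.069,0.004,0],0.074],[[0.104,0.009,0],0.111],[[0.138,0.016,0],0.147],[[0.171,0.025,0],0.184],[[0.204,0.036,0],0.221],[[0.237,0.049,0],0.258],[[0.268,0.063,0],0.295]]'

```text
time_s: 8.35
eef_pos: [0.6035, 0.0907, 0.2124]
eef_rot: [0.0, -0.706, 0.708, -0.0]
wrist_force: [-0.4, -0.2, 1.0]
opening: 0.002
```

Emit:
drive_tool --increments '[[[0.035,0.001,0],0.037],[[0.069,0.004,0],0.074],[[0.104,0.009,0],0.111],[[0.138,0.016,0],0.147],[[0.171,0.025,0],0.184],[[0.204,0.036,0],0.221],[[0.237,0.049,0],0.258],[[0.268,0.063,0],0.295]]'

```text
time_s: 9.35
eef_pos: [0.557, -0.0466, 0.2011]
eef_rot: [0.049, -0.558, 0.828, 0.028]
wrist_force: [-0.1, 0.5, -0.6]
opening: 0.001
```

Emit:
drive_tool --increments '[[[0,0,-0.08],0],[[0,0,-0.16],0],[[0,0,-0.24],0],[[0.1,0,-0.32],0],[[0.3,0,-0.4],0],[[0.5,0,-0.48],0],[[0.6,0,-0.5],0],[[0.6,0,-0.5],0]]'

```text
time_s: 10.35
eef_pos: [0.4963, -0.1981, 0.3107]
eef_rot: [0.049, -0.559, 0.827, 0.027]
wrist_force: [0.9, -0.4, 0.1]
opening: 0.002
```

Run:
```python
from bench import *; import cv2, numpy as np
o=get_obs();print(o['time_s'],o['eef_pos'],o['wrist_force'])
a=camera("scene")[130:300,160:340]; b=camera("side")[110:300,200:340]
cv2.imwrite("pics/fin.png",np.hstack([cv2.resize(a,(400,378),interpolation=2),cv2.resize(b,(279,378),interpolation=2)]))
```

```text
10.35 [ 0.49634414 -0.19807958  0.31070004] [ 0.9226415  -0.44633615  0.06874159]
```

View pics/fin.png

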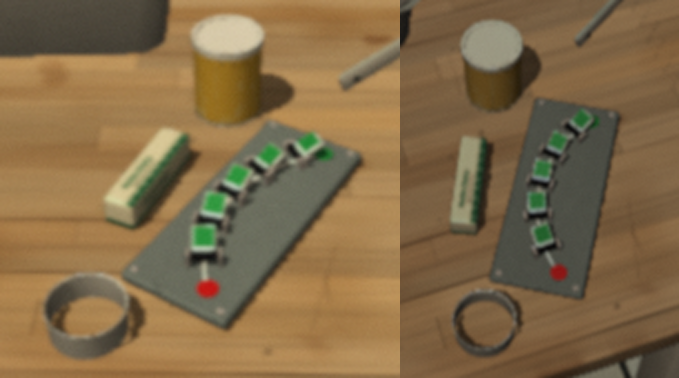

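All five paddles show green faces in both views. The red dot is at side pixel (279.8,246.7), the same as at the start, and the butter, drum and ring stand where they were. The arm is clear.

```bash
python3 -c "
from bench import *; print(get_obs()['dq']); print(hand_in())"
```

```text
[ 0.02020975  0.00956412  0.00850351  0.00032548 -0.00386024 -0.0028992 ]
the job is handed in; nothing more can be done
None
```

I tipped all five paddles over toward the green dot in one pass with the gripper shut, then lifted clear and handed the job in at about 10.5 s. No verdict was reported.

**How it was done:** I found the dots in the side camera image and corrected the row by about 2 mm from a close wrist view. The fingertips then followed the arc about 15 mm above the hinge pins, turning with the curve. The wrist force read about 1 N or less at the end of each move; I did not see the forces in between.

**Last checks:** in both the scene and side views all five paddles show green. The red dot is at the same side-view pixel as at the start, (279.8, 246.7). By eye, the butter, drum and ring stand where they were. I could not measure the paddle angles or the order they tipped; I only saw paddle 1 go over before the others.

**What disagreed:** on the last quarter of the sweep the arm left its planned pose. The tool ended about 80 mm from its planned end point, 11 mm low and tilted about 6 degrees, I think because a joint reached its range limit. I cannot tell exactly when it left the path, but paddle 5 is tipped and the scene looked undisturbed afterward.

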